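# Shut the basin's recessed stop valve with the T-key

### The arm

A 6-joint arm with a two-finger parallel gripper is mounted at the origin on the work surface. World frame = base frame: x ahead of the robot, y to its left, z up, the work surface at z = 0. Lengths are in m, angles in rad, forces in N, time in s.
With the tool pointing down it reaches from about 0.375 to 0.9 m from the base axis. Payload 3.1 kg.
Tool frame: the origin (TCP) lies midway between the tips of the shut fingers; the grasp point (between the pads) lies 19 mm behind it; x points along the fingers, z is the direction in which the jaws open and shut, and the axes are right-handed (so a half turn about x gives the same grasp; the last joint's range is limited). The gripper opens to 85 mm and grips with 20 to 120 N. Pads are 22 mm wide; open, the fingers measure 114 mm over their backs; the gripper's body (76 mm by 85 mm) begins 54 mm behind the grasp point. The pads swing forward as they close: fully open they stand 13 mm farther back than shut.
Start: joints at [1.097, 0.527, 1.433, -0, 1.181, -0.178], TCP at [0.182, 0.598, 0.231] pointing down, gripper open.
Joint ranges: [-3.08, 3.08], [-0.75, 2.2], [0.22, 2.44], [-1.43, 4.57], [0, 2.65], [-2.85, 2.85]. Speed limits (rad/s): [2.79, 2.79, 3.14, 3.14, 3.14, 3.14].

### API

Orientations are given as a unit quaternion [x, y, z, w].
In Python, from station import status, snapshot, camera_params, ticket gives the robot as it stands.
- The arm moves only by the tool arm_command, never from a script. Its argument "series" is a list that holds one entry, the list of rows, each a list of 4 numbers: the shift along the tool's x, y, z in mm, then the turn about the tool's x in rad. A call has 1 to 10 rows; each row shifts and turns the commanded pose from where the row before left it, along the tool's axes as they then stand; what a row does not reach is not made up. A row lasts 1/10 s, in which the tool goes at most 50 mm and 8.59 degrees, less where a joint would pass 70% of its speed; a pose out of reach is approached as far as the arm can. A call is refused whole if a number of a shift passes 50 or a number of a turn 0.15, either way. A call with a gripper value outside its range is refused whole. "jaw" is the opening in per cent of the stroke, from 0 (shut) to 100 (fully open), set as the call begins (left out, the last holds). The fingers move at their own pace and stop on an object; "force" is the grip in N (left out, the last holds). Time passes only in rows, so rows that do not move let the fingers close. It gives the time, the measured TCP pose, the force and the opening at its end, in the units of the state.
- status.sense(): the state, without advancing time (a new reading comes with each control period).
- snapshot(name): name is "side" or "top"; returns the picture (480x640x3 uint8, red, green, blue); there is no depth.
- camera_params(name): a dict with "fovy" (degrees; the focal length in pixels is half the picture's height over the tangent of half this angle, whatever the lens; pixels are square), "cx", "cy" (the principal point, pixels), "k1" (the pictures are not rectified: a ray, as slopes to the right and down, at radius r is drawn at 1 + k1 r^2 times it, then the intrinsics apply), "extrinsics" (4x4, takes a point from camera to world coordinates). Camera axes: x right, y down, z forward; pixel columns grow to the right and rows downward; lengths in m; the calibration is good to about 2 mm. A picture is of the moment at which its call begins. camera_params takes no time and is no camera call.
- ticket.sign_off(): hands the job in, once; it reports no verdict.
The state is a dict: "t": time; "q": joint angles; "qd": joint speeds; "tau": joint torques, N m; "tcp_pos": TCP position; "tool_rot": TCP orientation; "force": force on the tool from outside, world axes, zero at the start; "ft_torque": the same for the moment, N m; "finger_gap": opening from 0.0 (shut) to 1.0 (fully open).
Only numpy, scipy, OpenCV 4.12 (cv2) and the standard library are available. Lean on these libraries where they do the work, as an engineer would, in place of code of your own. Each camera call takes 0.05 s, during which the arm holds its last target. There are 200 camera calls.

### The job

Take the steel T-key out of its holder, lower it down the shaft of the grey pipe boxing until its socket sits fully home on the square valve stem, and turn it clockwise (seen from above) until the valve is fully closed against its stop. Feel your way gently: never force the key against the valve or the boxing. Leave the key standing on the stem, let go of it, and do not disturb the soap pump, cup, dish or hair clip.

Things in the scene. Friction and masses are not known exactly. Their poses are not given: they have to be found in the camera images.
- key: Loose steel T-key, about 0.22 kg, standing upright in the holder, cross bar on top. Origin: centre of its foot's underside; z up the shank, x along the bar, y across it. Shank 10 mm thick with a round guide collar 30 mm across at 66 to 86 mm up. Foot: socket open downward, 15.5 mm square inside, 20 mm deep, flats parallel to the key's x and y; outside it fits in a 31 mm circle
- key_bar (a point): centre of the key's cross bar (80 x 14 x 14 mm), 155 mm above the key's origin; axes as the key's
- holder: Fixed upright steel tube, 48 mm outside, 40 mm inside, 80 mm tall, inner floor at 5 mm; holds the key. Origin: centre of its underside, z up
- riser: Fixed grey box (pipe boxing) 110 x 110 mm, 125 mm tall, a vertical round shaft 36 mm across down its middle, valve stem at the shaft's foot. Origin: centre of its underside, z up, x and y along its sides. Work gently: key pressing on box or stem with more than 60 N in all (sum of all contacts, turning load included) damages it; a few N of feel are enough
- shaft_mouth (a point): centre of the shaft's mouth on the riser's top, 125 mm above its origin, steel rosette around it; axes as the riser's
- stem_top (a point): shoulder of the brass stem, on the shaft's axis 22 mm above the riser's origin; axes as the riser's, does not turn. Below it the stem is 14 mm square, above it a round tapering nose, 14 mm across, rises 6 mm. A key out of line rests with its origin at this height; in line (within about 6 degrees of any quarter turn) it drops 14 mm and is fully home, origin 8 mm above the riser's
- valve (a joint): valve angle, rad: 0 open, 1.57 closed at a hard stop; starts 0.4 to 0.9; grows clockwise seen from above; takes about 0.07 N m, stays where left. The stem sits on it with free play of 0.5 rad either way (drag 0.012 N m) that this does not show: the stem's flats lie along the riser's x and y turned clockwise by this reading plus an unknown -0.5 to 0.5; the play is taken up first
- pump: bystander: chrome soap pump, 68 mm across, 138 mm tall, origin centre of underside
- cup: bystander: turquoise plastic cup, 72 mm across, 95 mm tall, origin centre of underside
- dish: bystander: low white ceramic ring dish, 90 mm across, 22 mm tall, origin centre of underside
- clip: bystander: black hair clip with sprung jaws, about 90 mm long, 26 mm tall, lying on the shelf, origin under its middle

How it is judged:
By the outcome, as a careful person would: the job done as asked, in the order asked, and still so for the second after the job is handed in, with the robot touching nothing.
It also fails if it takes over 62 s, if anything falls off the work surface, if the arm or the gripper's body presses on something with over 40 N, if the wrist force passes 120 N, or if a joint passes its speed limit or range.

## Working session

There is one attempt and no reset: what is moved stays moved. The work goes in short steps, Python scripts to look and compute and a tool call to move; the robot and the scene stay as the last step left them, time stands still between calls to the robot, and variables do not carry over. Pictures are saved under pics/ and viewed, about 8 in all and at most 12, crops included, and the job is handed in when it is done.

Besides the shell and the picture viewer there is one more tool, called after "Request:" as name(argument=value, ...), one argument or row to a line, values as JSON. arm_command: Moves the arm, as the interface text tells. Its arguments: {"type":"object","properties":{"series":{"type":"array"},"jaw":{"type":"number"},"force":{"type":"number"}},"required":["series"]}

```bash
mkdir -p pics; ls; python3 - <<'E'
from station import status, snapshot, camera_params
import cv2,numpy as np
np.set_printoptions(precision=4,suppress=True)
s=status.sense(); print(s)
for n in("side","top"):
    cv2.imwrite(f"pics/{n}0.png",snapshot(n)[:,:,::-1]); print(n,camera_params(n))
E
```

```text
pics
{'t': 0.0, 'q': array([ 1.0965,  0.5285,  1.4339, -0.    ,  1.1814, -0.1785]), 'qd': array([-0.002 , -0.0004,  0.0018, -0.0012,  0.0003, -0.0002]), 'tau': array([ -0.0004, -44.2353, -17.8028,  -0.0001,   0.0084,  -0.    ]), 'tcp_pos': array([0.1818, 0.5972, 0.2303]), 'tool_rot': array([-0.4212,  0.5689,  0.4205,  0.5675]), 'force': array([-0.0651,  0.5521, -0.1034]), 'ft_torque': array([0.0136, 0.0394, 0.0248]), 'finger_gap': 1.0011943365258655}
side {'fovy': 45.4281486267851, 'cx': 315.6793642873014, 'cy': 242.02445130182065, 'k1': 0.04107027301066725, 'extrinsics': array([[ 0.9275, -0.2407,  0.286 ,  0.2411],
       [-0.3734, -0.5624,  0.7378, -0.8749],
       [-0.0167, -0.7911, -0.6115,  0.8509],
       [ 0.    ,  0.    ,  0.    ,  1.    ]])}
top {'fovy': 51.911084367367486, 'cx': 318.3434707360688, 'cy': 241.9463217271638, 'k1': -0.004411892867738662, 'extrinsics': array([[ 0.0156, -0.9834,  0.1808,  0.3858],
       [-0.9996, -0.0112,  0.0254, -0.0148],
       [-0.023 , -0.1812, -0.9832,  1.1254],
       [ 0.    ,  0.    ,  0.    ,  1.    ]])}
```

View pics/side0.png

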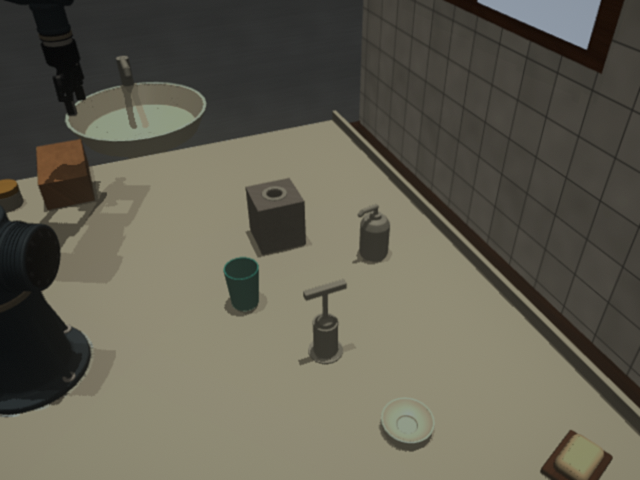

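View pics/top0.png

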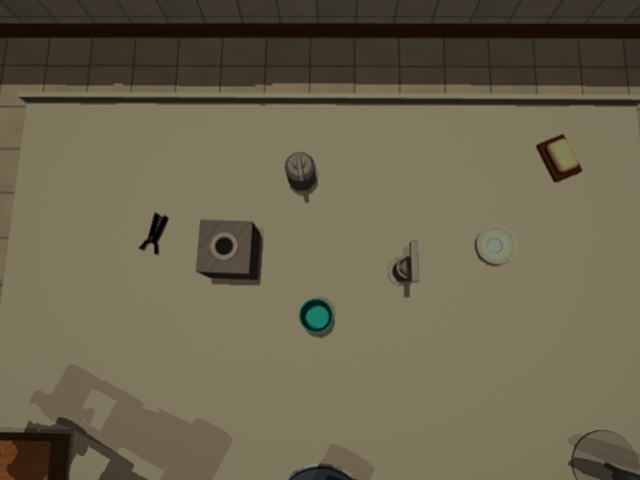

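```bash
cat > h.py <<'E'
from station import status, snapshot, camera_params
import cv2,numpy as np
np.set_printoptions(precision=4,suppress=True)
def ray(n,u,v):
    c=camera_params(n); f=240/np.tan(np.radians(c["fovy"]/2))
    d=np.array([(u-c["cx"])/f,(v-c["cy"])/f]); s=d.copy()
    for _ in range(20): s=d/(1+c["k1"]*(s@s))
    E=c["extrinsics"]; return E[:3,3],E[:3,:3]@np.array([*s,1])
def onz(n,u,v,z):
    o,d=ray(n,u,v); return o+d*(z-o[2])/d[2]
def two(a,b):
    (o,d),(p,e)=ray("top",*a),ray("side",*b)
    s,t=np.linalg.lstsq(np.c_[d,-e],p-o,rcond=None)[0]
    return (o+d*s+p+e*t)/2,np.linalg.norm(o+d*s-p-e*t)
def proj(n,P):
    c=camera_params(n); f=240/np.tan(np.radians(c["fovy"]/2)); E=c["extrinsics"]
    q=E[:3,:3].T@(np.array(P)-E[:3,3]); s=q[:2]/q[2]; s=s*(1+c["k1"]*(s@s)); return s*f+[c["cx"],c["cy"]]
def crop(n,im,x,y,w,h,k,fn):
    cv2.imwrite(fn,cv2.convertScaleAbs(cv2.resize(im[y:y+h,x:x+w,::-1],None,fx=k,fy=k,interpolation=cv2.INTER_CUBIC),alpha=1.8))
E
python3 - <<'E'
from h import *
t=snapshot("top"); s=snapshot("side")
def c(im,x,y,w,h): return cv2.convertScaleAbs(cv2.resize(im[y:y+h,x:x+w,::-1],(400,300),interpolation=cv2.INTER_CUBIC),alpha=1.8)
cv2.imwrite("pics/c1.png",np.vstack([np.hstack([c(t,365,225,80,60),c(t,185,215,80,60)]),np.hstack([c(s,285,275,80,60),c(s,235,175,80,60)])]))
print(onz("top",224,245,.125),onz("side",275,193,.125))
print(two((415,241),(346,286)),two((414.5,282),(305,296)))
E
```

```text
[0.5611 0.2064 0.125 ] [0.5632 0.2116 0.125 ]
(array([ 0.567 , -0.1815,  0.1595]), np.float64(0.0011119291175095628)) (array([ 0.4872, -0.1791,  0.1614]), np.float64(0.002857232633484773))
```

View pics/c1.png

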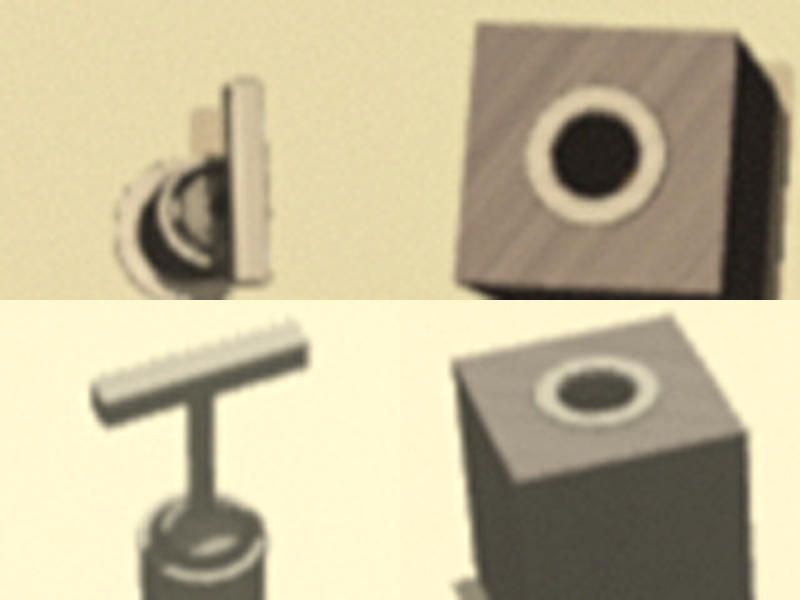

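```bash
python3 - <<'E'
from h import *
from scipy.spatial.transform import Rotation as R
T=lambda x,y,X,Y:((x+.5)/5-.5+X,(y+.5)/5-.5+Y)
print("mouth",onz("top",*T(196,154,185,215),.125),onz("side",*T(197,91,235,175),.125),two(T(196,154,185,215),T(197,91,235,175)))
print("bar",onz("top",*T(249,180,365,225),.167),onz("side",*T(200,62,285,275),.167),two(T(249,180,365,225),T(200,62,285,275)))
a=onz("top",*T(249.5,282,365,225),.167);b=onz("top",*T(247.5,80,365,225),.167);d=b-a;print("barT",a,b,np.arctan2(d[1],d[0]))
a=onz("side",*T(98,93,285,275),.167);b=onz("side",*T(301,31,285,275),.167);d=b-a;print("barS",a,b,np.arctan2(d[1],d[0]))
c=[onz("top",*T(*p,185,215),.125) for p in((76,22),(338,33),(322,292),(58,282))]
print(np.array(c),np.mean(c,0))
for i in range(4):
    d=c[(i+1)%4]-c[i];print(np.linalg.norm(d),np.arctan2(d[1],d[0]))
# holder rim ellipse from side: 
print("holder rim side",onz("side",*T(204,240,285,275),.08))
s=status.sense();print(R.from_quat(s["tool_rot"]).as_matrix(),s["q"])
E
```

```text
mouth [0.5603 0.2068 0.125 ] [0.5614 0.2134 0.125 ] (array([0.5592, 0.2056, 0.1302]), np.float64(0.0002891265031601559))
bar [ 0.5271 -0.1784  0.167 ] [ 0.5269 -0.1767  0.167 ] (array([ 0.5266, -0.1781,  0.1684]), np.float64(0.0005468773236476534))
barT [ 0.4871 -0.1778  0.167 ] [ 0.5669 -0.1786  0.167 ] -0.009696162707580202
barS [ 0.4879 -0.1776  0.167 ] [ 0.5666 -0.1756  0.167 ] 0.025464548106157243
[[0.6158 0.2601 0.125 ]
 [0.6122 0.1498 0.125 ]
 [0.5035 0.152  0.125 ]
 [0.5063 0.261  0.125 ]] [0.5595 0.2057 0.125 ]
0.11037019991545757 -1.6033011108466857
0.10870720239082719 3.1210774471134317
0.10904903157896524 1.545869205400907
0.10955723299901564 -0.008518477614881313
holder rim side [ 0.5269 -0.179   0.08  ]
[[-0.0006 -0.9566  0.2915]
 [-0.0012  0.2915  0.9566]
 [-1.      0.0002 -0.0013]] [ 1.0965  0.5281  1.4334  0.      1.1814 -0.1785]
```

Request:
arm_command(
  series=[
    [[0,0,0,-0.148],[0,0,0,-0.148],[0,-19,-43,0],[0,-19,-43,0],[0,-19,-43,0],[0,-19,-43,0],[0,-19,-43,0],[0,-19,-43,0],[0,-19,-43,0],[0,-19,-43,0]],
  ],
  jaw=100,
)

```text
t: 1.2
tcp_pos: [0.3346, 0.2522, 0.2315]
tool_rot: [0.5, -0.5, -0.5, -0.5]
force: [0.6, 0.2, 0.4]
finger_gap: 1.004
```

Request:
arm_command(
  series=[
    [[0,-19,-43,0],[0,-19,-43,0],[0,-19,-43,0],[0,-19,-43,0],[0,-19,-43,0],[0,-19,-43,0],[0,-19,-43,0],[0,-19,-43,0],[0,-19,-43,0],[0,0,0,0]],
  ],
)

```text
t: 2.2
tcp_pos: [0.5089, -0.1393, 0.2316]
tool_rot: [-0.501, 0.501, 0.496, 0.501]
force: [-0.2, 0.1, 0.5]
finger_gap: 0.998
```

Request:
arm_command(
  series=[
    [[0,-18,-39,0],[20,0,0,0],[30,0,0,0],[30,0,0,0],[10,0,0,0],[0,0,0,0],[0,0,0,0]],
  ],
)

```text
t: 2.9
tcp_pos: [0.5239, -0.1721, 0.1421]
tool_rot: [0.501, -0.5, -0.5, -0.5]
force: [-0.6, 0.9, -0.3]
finger_gap: 1.004
```

```bash
python3 - <<'E'
from h import *
t=snapshot("top"); s=snapshot("side")
def c(im,x,y,w,h): return cv2.convertScaleAbs(cv2.resize(im[y:y+h,x:x+w,::-1],(400,300),interpolation=cv2.INTER_CUBIC),alpha=1.8)
cv2.imwrite("pics/c2.png",np.hstack([c(t,345,215,120,90),c(s,265,245,120,90)]))
print(status.sense()["tcp_pos"],status.sense()["q"])
E
```

```text
[ 0.5244 -0.1724  0.1428] [-0.5202  0.551   1.7025  0.      0.885  -2.0915]
```

View pics/c2.png

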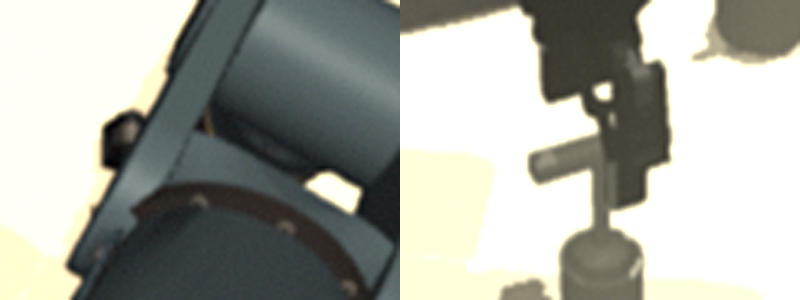

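Request:
arm_command(
  series=[
    [[1,-2,-6,0],[0,0,0,0]],
  ],
)

```text
t: 3.2
tcp_pos: [0.5264, -0.1792, 0.1413]
tool_rot: [0.501, -0.5, -0.499, -0.5]
force: [0.4, 0.6, -0.2]
finger_gap: 1.0
```

Request:
arm_command(
  series=[
    [[0,0,0,0],[0,0,0,0],[0,0,0,0],[0,0,0,0],[0,0,0,0],[0,0,0,0],[0,0,0,0],[0,0,0,0]],
  ],
  jaw=0,
  force=40,
)

```text
t: 4.0
tcp_pos: [0.5253, -0.1781, 0.1404]
tool_rot: [0.5, -0.5, -0.5, -0.5]
force: [-0.4, 0.6, 2.0]
finger_gap: 0.159
```

Request:
arm_command(
  series=[
    [[-5,0,0,0],[-15,0,0,0],[-20,0,0,0],[-25,0,0,0],[-25,0,0,0],[-25,0,0,0],[-25,0,0,0],[-15,0,0,0],[0,0,0,0]],
  ],
)

```text
t: 4.9
tcp_pos: [0.5263, -0.1785, 0.2975]
tool_rot: [0.502, -0.499, -0.498, -0.5]
force: [0.1, -1.0, -3.1]
finger_gap: 0.157
```

Request:
arm_command(
  series=[
    [[0,-2,20,0],[0,-3,40,0],[0,-4,45,0],[0,-4,45,0],[0,-4,45,0],[0,-4,45,0],[0,-4,45,0],[0,-4,45,0],[0,-3,35,0],[0,-2,18,0]],
  ],
)

```text
t: 5.9
tcp_pos: [0.5578, 0.2081, 0.2933]
tool_rot: [-0.5, 0.5, 0.502, 0.498]
force: [-0.3, -0.8, -3.5]
finger_gap: 0.156
```

Request:
arm_command(
  series=[
    [[0,0,0,0],[0,0,0,0],[0,0,0,0],[0,0,0,0]],
  ],
)

```text
t: 6.3
tcp_pos: [0.5591, 0.2037, 0.2949]
tool_rot: [-0.5, 0.501, 0.5, 0.5]
force: [-0.3, -0.1, -1.6]
finger_gap: 0.155
```

```bash
python3 - <<'E'
from h import *
t=snapshot("top"); s=snapshot("side")
def c(im,x,y,w,h): return cv2.convertScaleAbs(cv2.resize(im[y:y+h,x:x+w,::-1],(400,600),interpolation=cv2.INTER_CUBIC),alpha=1.8)
cv2.imwrite("pics/c3.png",np.hstack([c(t,175,190,100,150),c(s,225,95,100,150)]))
z=status.sense();print(z["tcp_pos"],z["q"],z["force"],z["ft_torque"],z["t"])
E
```

```text
[0.5593 0.2039 0.2953] [ 0.1621  0.4215  1.4318 -0.0001  1.2885 -1.4073] [-0.3986 -0.0367 -1.7513] [ 0.0291 -0.0047  0.0381] 6.4
```

View pics/c3.png

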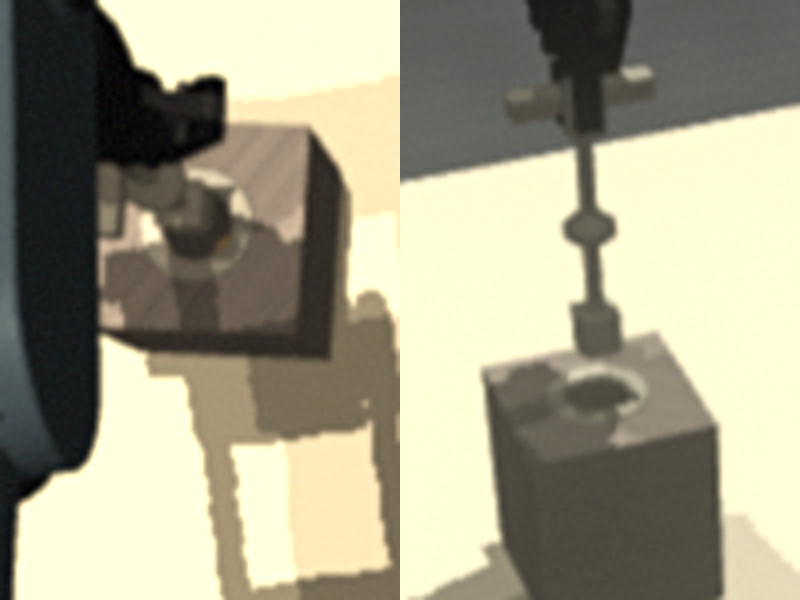

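```bash
python3 - <<'E'
from h import *
def S(x,y): return ((x-400+.5)/4-.5+225,(y+.5)/4-.5+95)
print("foot",onz("side",*S(598,347),.160))
print("collar ctr",onz("side",*S(589,229),.236))
print("shank up",onz("side",*S(584,140),.30))
print("mouth",onz("side",*S(600,393),.125))
for z in (.16,.236,.315): print(z,(proj("side",[.5593,.2039,z])-[225,95])*4+[400,0])
# top view foot bottom-right corner
print("mouth proj top",(proj("top",[.5597,.206,.125])-[175,190])*4, "foot proj",(proj("top",[.5593,.2039,.16])-[175,190])*4)
E
```

```text
foot [0.5616 0.2064 0.16  ]
collar ctr [0.5613 0.2064 0.236 ]
shank up [0.5561 0.1862 0.3   ]
mouth [0.5626 0.2125 0.125 ]
0.16 [594.1103 348.4952]
0.236 [585.498  230.2166]
0.315 [575.7872  97.3868]
mouth proj top [196.6077 222.7184] foot proj [185.9931 211.3959]
```

```bash
python3 - <<'E'
from h import *
T=lambda x,y,X,Y:((x+.5)/5-.5+X,(y+.5)/5-.5+Y)
c=np.array([onz("side",*T(x-400,y-300,235,175),.125) for x,y in((454,360),(670,316),(745,432),(518,482))])
print(c,c.mean(0))
E
```

```text
[[0.5076 0.266  0.125 ]
 [0.6154 0.2628 0.125 ]
 [0.6125 0.1538 0.125 ]
 [0.505  0.1564 0.125 ]] [0.5601 0.2098 0.125 ]
```

Request:
arm_command(
  series=[
    [[0,0,3,0],[10,0,0,0],[15,0,0,0],[5,0,0,0],[0,0,0,0],[0,0,0,0]],
  ],
)

```text
t: 7.0
tcp_pos: [0.5594, 0.208, 0.2654]
tool_rot: [0.5, -0.5, -0.5, -0.5]
force: [0.5, 0.1, -1.8]
finger_gap: 0.155
```

Request:
arm_command(
  series=[
    [[2,0,0,0],[2,0,0,0],[2,0,0,0],[0,0,0,0],[0,0,0,0]],
  ],
)

```text
t: 7.5
tcp_pos: [0.5592, 0.2079, 0.2593]
tool_rot: [-0.5, 0.5, 0.5, 0.5]
force: [0.2, -0.2, -3.1]
finger_gap: 0.158
```

```bash
python3 - <<'E'
from h import *
s=snapshot("side");t=snapshot("top")
def c(im,x,y,w,h): return cv2.convertScaleAbs(cv2.resize(im[y:y+h,x:x+w,::-1],(400,400),interpolation=cv2.INTER_CUBIC),alpha=1.8)
cv2.imwrite("pics/c4.png",np.hstack([c(t,195,215,50,50),c(s,250,155,50,50)]))
z=status.sense();print(z["tcp_pos"],z["force"],z["ft_torque"],z["t"])
E
```

```text
[0.5593 0.2079 0.2594] [-0.7415 -0.1841 -2.5239] [ 0.011  -0.0398 -0.0259] 7.6
```

View pics/c4.png

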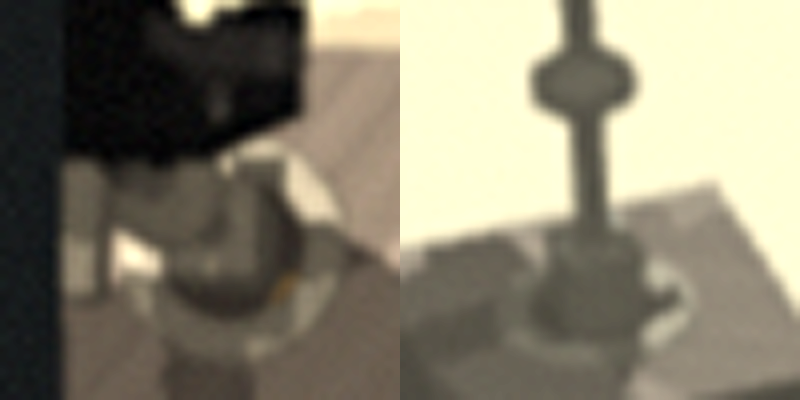

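Request:
arm_command(
  series=[
    [[0,0,-1,0],[2,0,0,0],[2,0,0,0],[0,0,0,0]],
  ],
)

```text
t: 8.0
tcp_pos: [0.5589, 0.2069, 0.2548]
tool_rot: [-0.5, 0.5, 0.5, 0.5]
force: [-0.6, 0.2, -2.7]
finger_gap: 0.158
```

Request:
arm_command(
  series=[
    [[2,0,0,0],[2,0,0,0],[2,0,0,0],[0,0,0,0]],
  ],
)

```text
t: 8.4
tcp_pos: [0.559, 0.2069, 0.2489]
tool_rot: [-0.5, 0.5, 0.5, 0.5]
force: [-1.1, -0.9, -2.5]
finger_gap: 0.152
```

Request:
arm_command(
  series=[
    [[4,0,0,0],[5,0,0,0],[5,0,0,0],[5,0,0,0],[5,0,0,0],[0,0,0,0],[0,0,0,0]],
  ],
)

```text
t: 9.1
tcp_pos: [0.5592, 0.2069, 0.2251]
tool_rot: [-0.5, 0.5, 0.5, 0.5]
force: [0.6, -0.2, -2.8]
finger_gap: 0.155
```

```bash
python3 - <<'E'
from h import *
F=[];
for i in range(4): t=snapshot("top");F.append(np.r_[status.sense()["force"],status.sense()["ft_torque"]])
s=snapshot("side")
print(np.mean(F,0))
def c(im,x,y,w,h): return cv2.convertScaleAbs(cv2.resize(im[y:y+h,x:x+w,::-1],(400,400),interpolation=cv2.INTER_CUBIC),alpha=1.8)
cv2.imwrite("pics/c5.png",np.hstack([c(t,195,215,50,50),c(s,250,155,50,50)]))
z=status.sense();print(z["tcp_pos"],z["t"])
E
```

```text
[-0.1738  0.3223 -2.7617 -0.0011 -0.0099 -0.0098]
[0.5594 0.207  0.2256] 9.35
```

View pics/c5.png

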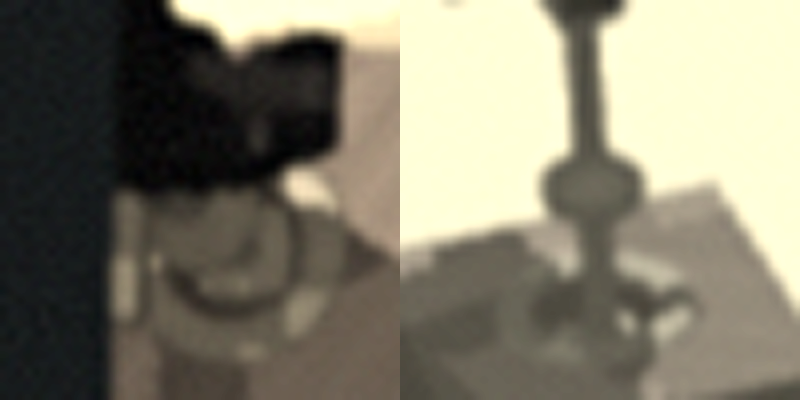

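Request:
arm_command(
  series=[
    [[4,0,0,0],[5,0,0,0],[5,0,0,0],[5,0,0,0],[5,0,0,0],[2,0,0,0],[0,0,0,0],[0,0,0,0]],
  ],
)

```text
t: 10.15
tcp_pos: [0.5594, 0.207, 0.1994]
tool_rot: [0.5, -0.5, -0.5, -0.5]
force: [0.3, 0.6, -2.4]
finger_gap: 0.155
```

Request:
arm_command(
  series=[
    [[2,0,0,0],[2,0,0,0],[2,0,0,0],[2,0,0,0],[0,0,0,0]],
  ],
)

```text
t: 10.65
tcp_pos: [0.559, 0.2069, 0.1909]
tool_rot: [-0.5, 0.5, 0.5, 0.5]
force: [-0.2, 0.2, -2.7]
finger_gap: 0.157
```

Request:
arm_command(
  series=[
    [[3,0,0,0],[3,0,0,0],[3,0,0,0],[4,0,0,0],[4,0,0,0],[4,0,0,0],[3,0,0,0],[0,0,0,0],[0,0,0,0]],
  ],
)

```text
t: 11.55
tcp_pos: [0.5592, 0.2069, 0.1672]
tool_rot: [-0.5, 0.5, 0.5, 0.5]
force: [-0.1, 0.2, -2.2]
finger_gap: 0.155
```

Request:
arm_command(
  series=[
    [[1,0,0,0],[1,0,0,0],[1,0,0,0],[1,0,0,0],[0,0,0,0],[0,0,0,0]],
  ],
)

```text
t: 12.15
tcp_pos: [0.5592, 0.2069, 0.1633]
tool_rot: [0.5, -0.5, -0.5, -0.5]
force: [0.6, 0.4, -2.7]
finger_gap: 0.158
```

Request:
arm_command(
  series=[
    [[1,0,0,0],[1,0,0,0],[1,0,0,0],[1,0,0,0],[1,0,0,0],[0,0,0,0],[0,0,0,0]],
  ],
)

```text
t: 12.85
tcp_pos: [0.559, 0.2069, 0.1581]
tool_rot: [-0.5, 0.5, 0.5, 0.5]
force: [-0.4, -0.5, -2.3]
finger_gap: 0.156
```

Request:
arm_command(
  series=[
    [[0.7,0,0,0],[0.7,0,0,0],[0.6,0,0,0],[0,0,0,0],[0,0,0,0],[0,0,0,0]],
  ],
)

```text
t: 13.45
tcp_pos: [0.559, 0.2069, 0.1561]
tool_rot: [-0.5, 0.5, 0.5, 0.5]
force: [-1.1, -0.5, -2.3]
finger_gap: 0.156
```

Request:
arm_command(
  series=[
    [[0.7,0,0,0],[0.7,0,0,0],[0.6,0,0,0],[0,0,0,0],[0,0,0,0],[0,0,0,0]],
  ],
)

```text
t: 14.05
tcp_pos: [0.5591, 0.2069, 0.1542]
tool_rot: [-0.5, 0.5, 0.5, 0.5]
force: [-0.9, 0.8, -2.8]
finger_gap: 0.158
```

```bash
python3 - <<'E'
from h import *
F=[]
for i in range(5): t=snapshot("top");F.append(np.r_[status.sense()["force"],status.sense()["ft_torque"],status.sense()["tcp_pos"]])
print(np.mean(F,0),status.sense()["q"])
E
```

```text
[-1.4693 -0.0391 -3.1794 -0.0297  0.3295 -0.0057  0.5591  0.2069  0.1542] [ 0.1671  0.5851  1.5786 -0.      0.9782 -1.4038]
```

Request:
arm_command(
  series=[
    [[0,0.5,0,0],[0.5,0.5,0,0],[0.5,0,0,0],[0,0,0,0],[0,0,0,0],[0,0,0,0]],
  ],
)

```text
t: 14.9
tcp_pos: [0.5584, 0.207, 0.1534]
tool_rot: [0.5, -0.5, -0.5, -0.5]
force: [0.2, 0.9, -2.1]
finger_gap: 0.158
```

```bash
cat > f.py <<'E'
from h import *
F=[]
for i in range(4): snapshot("top");z=status.sense();F.append(np.r_[z["force"],z["ft_torque"],z["tcp_pos"]])
print(np.mean(F,0),z["q"],z["t"])
E
python3 f.py
```

```text
[-0.2465  0.0178 -2.8999  0.0112  0.1201 -0.0191  0.5584  0.2069  0.1534] [ 0.1674  0.5852  1.5815  0.      0.9745 -1.4036] 15.1
```

Request:
arm_command(
  series=[
    [[0.5,0.4,0,0],[0.5,0,0,0],[0.5,0,0,0],[0.5,0,0,0],[0,0,0,0],[0,0,0,0]],
  ],
)

```text
t: 15.7
tcp_pos: [0.5579, 0.2069, 0.1513]
tool_rot: [0.5, -0.5, -0.5, -0.5]
force: [-0.5, -0.1, -2.8]
finger_gap: 0.153
```

```bash
python3 f.py
```

```text
[ 0.3506  0.1931 -2.3846 -0.0005  0.0086 -0.0073  0.5579  0.2069  0.1513] [ 0.1676  0.5876  1.5841 -0.      0.9699 -1.4035] 15.9
```

Request:
arm_command(
  series=[
    [[0.7,0,0,0],[0.7,0,0,0],[0.6,0,0,0],[0,0,0,0],[0,0,0,0]],
  ],
)

```text
t: 16.4
tcp_pos: [0.5578, 0.2069, 0.1493]
tool_rot: [-0.5, 0.5, 0.5, 0.5]
force: [0.4, 0.6, -2.0]
finger_gap: 0.157
```

Request:
arm_command(
  series=[
    [[0.7,0,0,0],[0.7,0,0,0],[0.6,0,0,0],[0,0,0,0],[0,0,0,0]],
  ],
)

```text
t: 16.9
tcp_pos: [0.5578, 0.2069, 0.1473]
tool_rot: [-0.5, 0.5, 0.5, 0.5]
force: [0.5, -0.2, -1.9]
finger_gap: 0.156
```

```bash
python3 f.py
```

```text
[ 0.2967  0.2966 -2.7382  0.0013  0.0131  0.0228  0.5579  0.2069  0.1473] [ 0.1676  0.5931  1.5871  0.      0.9614 -1.4034] 17.1
```

Request:
arm_command(
  series=[
    [[0.7,0,0,0],[0.7,0,0,0],[0.6,0,0,0],[0,0,0,0],[0,0,0,0]],
  ],
)

```text
t: 17.6
tcp_pos: [0.5578, 0.2069, 0.1453]
tool_rot: [-0.5, 0.5, 0.5, 0.5]
force: [0.3, 1.3, -3.0]
finger_gap: 0.155
```

Request:
arm_command(
  series=[
    [[0.5,0,0,0],[0.5,0,0,0],[0,0,0,0],[0,0,0,0],[0,0,0,0]],
  ],
)

```text
t: 18.1
tcp_pos: [0.5579, 0.2069, 0.1443]
tool_rot: [0.5, -0.5, -0.5, -0.5]
force: [-0.7, 0.4, -2.7]
finger_gap: 0.158
```

```bash
python3 f.py
```

```text
[-0.012   0.0057 -2.8815 -0.0035 -0.0087  0.0208  0.5578  0.2069  0.1443] [ 0.1675  0.5972  1.5893 -0.      0.955  -1.4035] 18.3
```

Request:
arm_command(
  series=[
    [[0.5,0,0,0],[0.5,0,0,0],[0,0,0,0],[0,0,0,0]],
  ],
)

```text
t: 18.7
tcp_pos: [0.5579, 0.2069, 0.1434]
tool_rot: [0.5, -0.5, -0.5, -0.5]
force: [0.6, 0.9, -3.0]
finger_gap: 0.152
```

```bash
python3 f.py
```

```text
[ 0.5791 -0.1006 -1.2655 -0.0278 -0.0038 -0.0118  0.5579  0.2069  0.1434] [ 0.1676  0.5986  1.59   -0.      0.9529 -1.4034] 18.9
```

Request:
arm_command(
  series=[
    [[0.2,0,0,0.02],[0,0,0,0.04],[0,0,0,0.05],[0,0,0,0.05],[0,0,0,0.05],[0,0,0,0.05],[0,0,0,0.05]],
  ],
)

```text
t: 19.6
tcp_pos: [0.558, 0.207, 0.1433]
tool_rot: [-0.416, 0.572, 0.416, 0.572]
force: [0.1, 0.3, -1.2]
finger_gap: 0.157
```

```bash
python3 f.py
```

```text
[ 0.0397  0.0779 -0.573   0.0403  0.0624  0.0359  0.558   0.207   0.1433] [ 0.1676  0.5987  1.5899  0.0001  0.9525 -1.0941] 19.8
```

Request:
arm_command(
  series=[
    [[0,0,0,0.05],[0,0,0,0.05],[0,0,0,0.05],[0,0,0,0.05],[0,0,0,0.05],[0,0,0,0.05],[0,0,0,0.05],[0,0,0,0.05]],
  ],
)

```text
t: 20.6
tcp_pos: [0.5581, 0.2071, 0.1434]
tool_rot: [-0.295, 0.642, 0.295, 0.643]
force: [-0.1, 0.8, -0.8]
finger_gap: 0.153
```

```bash
python3 f.py
```

```text
[-0.4404  0.5549 -0.3051  0.161  -0.0115  0.0205  0.5581  0.2071  0.1433] [ 0.1676  0.5988  1.5898  0.0002  0.9523 -0.6948] 20.8
```

Request:
arm_command(
  series=[
    [[0,0,0,0.05],[0,0,0,0.05],[0,0,0,0.05],[0,0,0,0.05],[0,0,0,0.05],[0,0,0,0.05],[0,0,0,0.05],[0,0,0,0.05]],
  ],
)

```text
t: 21.6
tcp_pos: [0.5582, 0.2071, 0.1433]
tool_rot: [-0.161, 0.688, 0.161, 0.689]
force: [0.4, 1.1, 1.0]
finger_gap: 0.155
```

```bash
python3 f.py
```

```text
[ 0.4804  1.0576  0.3874  0.2501 -0.1106  0.0253  0.5582  0.2071  0.1433] [ 0.1676  0.5988  1.5898  0.0003  0.9521 -0.295 ] 21.8
```

Request:
arm_command(
  series=[
    [[-0.1,0.5,0.2,0.05],[0,0,0,0.05],[0,0,0,0.05],[0,0,0,0.05],[0,0,0,0.05],[0,0,0,0.05],[0,0,0,0.05]],
  ],
)

```text
t: 22.5
tcp_pos: [0.5583, 0.2074, 0.1434]
tool_rot: [-0.039, 0.706, 0.039, 0.706]
force: [0.0, -0.8, 0.1]
finger_gap: 0.153
```

```bash
python3 f.py
```

```text
[ 0.9113  0.9785 -0.4905  0.1099 -0.235   0.0502  0.5582  0.2074  0.1433] [ 0.1684  0.599   1.5893 -0.0002  0.9523  0.0558] 22.7
```

Request:
arm_command(
  series=[
    [[0,0.4,0.4,0.05],[0,0,0,0.05],[0,0,0,0.05],[0,0,0,0.05],[0,0,0,0.05],[0,0,0,0.05]],
  ],
)

```text
t: 23.3
tcp_pos: [0.5585, 0.2077, 0.1433]
tool_rot: [0.067, 0.704, -0.067, 0.704]
force: [1.6, -0.0, 0.1]
finger_gap: 0.155
```

```bash
python3 f.py
```

```text
[ 1.2372 -0.1618 -0.0319  0.0295 -0.2589  0.0287  0.5585  0.2078  0.1433] [ 0.169   0.5995  1.5882 -0.0004  0.9533  0.3564] 23.5
```

Request:
arm_command(
  series=[
    [[-0.1,0.1,0.5,0.03],[0,0,0,0.04],[0,0,0,0.04],[0,0,0,0.04],[0,0,0,0]],
  ],
)

```text
t: 24.0
tcp_pos: [0.5587, 0.2078, 0.1433]
tool_rot: [0.119, 0.697, -0.119, 0.697]
force: [0.9, -0.8, 0.2]
finger_gap: 0.156
```

```bash
python3 f.py
```

```text
[ 0.6805 -0.1285  0.1274 -0.0635 -0.2916  0.0339  0.5587  0.2078  0.1433] [ 0.1689  0.5999  1.5871 -0.0002  0.9545  0.5075] 24.2
```

Request:
arm_command(
  series=[
    [[-0.1,0,0.2,0.03],[0,0,0,0.03],[0,0,0,0.03],[0,0,0,0]],
  ],
)

```text
t: 24.6
tcp_pos: [0.5588, 0.2078, 0.1433]
tool_rot: [0.151, 0.691, -0.151, 0.691]
force: [1.0, -1.4, -1.0]
finger_gap: 0.152
```

```bash
python3 f.py
```

```text
[ 0.9868 -0.5228 -0.5334 -0.0736 -0.3074  0.0343  0.5588  0.2078  0.1434] [ 0.1688  0.6     1.5868 -0.      0.9549  0.5977] 24.8
```

Request:
arm_command(
  series=[
    [[0,-0.2,0.3,0.03],[0,0,0,0.03],[0,0,0,0]],
  ],
)

```text
t: 25.1
tcp_pos: [0.5589, 0.2076, 0.1433]
tool_rot: [0.171, 0.686, -0.171, 0.686]
force: [1.0, -0.9, -1.6]
finger_gap: 0.156
```

```bash
python3 f.py
```

```text
[ 0.8147  0.2208 -1.0188  0.05   -0.2346  0.0639  0.5589  0.2076  0.1434] [0.1683 0.6    1.5866 0.0001 0.9551 0.6572] 25.3
```

Request:
arm_command(
  series=[
    [[0,0,0,0.03],[0,0,0,0.03],[0,0,0,0]],
  ],
)

```text
t: 25.6
tcp_pos: [0.559, 0.2075, 0.1434]
tool_rot: [0.192, 0.681, -0.192, 0.681]
force: [1.6, 0.3, -1.7]
finger_gap: 0.153
```

```bash
python3 f.py
```

```text
[ 0.865  -0.106  -1.2031  0.0111 -0.2704  0.0426  0.559   0.2075  0.1434] [0.1682 0.6001 1.5866 0.     0.9551 0.7168] 25.8
```

Request:
arm_command(
  series=[
    [[0,0,0.2,0.03],[0,0,0,0.03],[0,0,0,0]],
  ],
)

```text
t: 26.1
tcp_pos: [0.5591, 0.2075, 0.1434]
tool_rot: [0.212, 0.675, -0.212, 0.674]
force: [1.7, -0.3, -1.3]
finger_gap: 0.156
```

```bash
python3 f.py
```

```text
[ 0.844   0.0071 -1.8174  0.0491 -0.2356  0.0271  0.5591  0.2074  0.1434] [0.168  0.6002 1.5862 0.0001 0.9553 0.7769] 26.3
```

Request:
arm_command(
  series=[
    [[0,0,0,0.03],[0,0,0,0.03],[0,0,0,0]],
  ],
)

```text
t: 26.6
tcp_pos: [0.5591, 0.2074, 0.1434]
tool_rot: [0.232, 0.668, -0.232, 0.668]
force: [0.7, 1.4, -2.1]
finger_gap: 0.156
```

```bash
python3 f.py
```

```text
[ 0.6913 -0.1901 -1.4683  0.0363 -0.2328  0.0334  0.5591  0.2074  0.1434] [0.168  0.6002 1.5863 0.     0.9552 0.8366] 26.8
```

Request:
arm_command(
  series=[
    [[0,0,0,0.03],[0,0,0,0.03],[0,0,0,0]],
  ],
)

```text
t: 27.1
tcp_pos: [0.5591, 0.2074, 0.1434]
tool_rot: [0.251, 0.661, -0.252, 0.661]
force: [-0.1, 1.2, -2.0]
finger_gap: 0.154
```

```bash
sed -i 's/range(4)/range(6)/' f.py; python3 f.py
```

```text
[ 0.6146 -0.2885 -1.6203 -0.0192 -0.2     0.3121  0.5592  0.2074  0.1434] [ 0.168   0.6002  1.5863 -0.0002  0.9552  0.8965] 27.4
```

Request:
arm_command(
  series=[
    [[0,0,0,-0.03],[0,0,0,-0.02],[0,0,0,0]],
  ],
)

```text
t: 27.7
tcp_pos: [0.5592, 0.2074, 0.1434]
tool_rot: [0.236, 0.667, -0.235, 0.667]
force: [1.7, -0.2, -2.3]
finger_gap: 0.155
```

```bash
python3 f.py
```

```text
[ 1.1672  0.2968 -1.8681  0.0391 -0.2081  0.0186  0.5592  0.2074  0.1434] [0.168  0.6002 1.5863 0.0001 0.9552 0.8471] 28.0
```

Request:
arm_command(
  series=[
    [[0,0,0,0.03],[0,0,0,0.02],[0,0,0,0.005],[0,0,0,0]],
  ],
)

```text
t: 28.4
tcp_pos: [0.5591, 0.2074, 0.1434]
tool_rot: [0.253, 0.66, -0.254, 0.66]
force: [0.9, -0.4, -1.4]
finger_gap: 0.15
```

```bash
python3 f.py
```

```text
[ 0.5068 -0.4049 -2.2039 -0.0293 -0.2022  0.3518  0.5592  0.2074  0.1434] [ 0.168   0.6002  1.5862 -0.0001  0.9553  0.9018] 28.7
```

Request:
arm_command(
  series=[
    [[0,0,0,-0.03],[0,0,0,-0.03],[0,0,0,0]],
  ],
)

```text
t: 29.0
tcp_pos: [0.5592, 0.2074, 0.1434]
tool_rot: [0.234, 0.667, -0.234, 0.667]
force: [0.9, -0.2, -3.2]
finger_gap: 0.16
```

Request:
arm_command(
  series=[
    [[0.2,0,0,0],[0,0,0,0],[0,0,0,0]],
  ],
)

```text
t: 29.3
tcp_pos: [0.5593, 0.2075, 0.1434]
tool_rot: [0.234, 0.667, -0.234, 0.667]
force: [0.3, 0.7, -0.7]
finger_gap: 0.159
```

```bash
python3 f.py
```

```text
[ 0.6384  0.2481 -0.4277  0.0171 -0.1713  0.0132  0.5593  0.2075  0.1433] [0.168  0.6003 1.5862 0.0001 0.9549 0.842 ] 29.6
```

Request:
arm_command(
  series=[
    [[0,0,0,0],[0,0,0,0],[0,0,0,0],[0,0,0,0],[0,0,0,0],[0,0,0,0],[0,0,0,0],[0,0,0,0]],
  ],
  jaw=100,
)

```text
t: 30.4
tcp_pos: [0.5592, 0.2074, 0.1432]
tool_rot: [0.234, 0.667, -0.234, 0.667]
force: [0.5, -0.2, -0.1]
finger_gap: 0.997
```

Request:
arm_command(
  series=[
    [[-5,0,0,0],[-15,0,0,0],[-25,0,0,0],[-25,0,0,0],[-25,0,0,0],[-25,0,0,0],[0,0,0,0],[0,0,0,0]],
  ],
)

```text
t: 31.2
tcp_pos: [0.5592, 0.2075, 0.2637]
tool_rot: [0.234, 0.667, -0.234, 0.668]
force: [-0.8, -0.3, -0.6]
finger_gap: 1.0
```

Request:
arm_command(
  series=[
    [[0,-35,0,0],[0,-35,0,0],[0,-35,0,0],[0,-35,0,0],[0,0,0,0],[0,0,0,0]],
  ],
)

```text
t: 31.8
tcp_pos: [0.4711, 0.0977, 0.2623]
tool_rot: [0.234, 0.668, -0.234, 0.666]
force: [-0.2, 0.5, -0.9]
finger_gap: 0.998
```

```bash
python3 - <<'E'
from h import *
t=snapshot("top"); s=snapshot("side")
cv2.imwrite("pics/e.png",np.hstack([cv2.convertScaleAbs(cv2.resize(im[y:y+225,x:x+150,::-1],(400,600),interpolation=cv2.INTER_CUBIC),alpha=1.6) for im,x,y in((t,130,140),(s,215,110))]))
z=status.sense();print(z["tcp_pos"],z["t"],z["finger_gap"],z["qd"])
E
```

```text
[0.4723 0.0984 0.2627] 31.9 0.9964767546329332 [ 0.0113  0.0036 -0.0118 -0.0002  0.0006 -0.0015]
```

View pics/e.png

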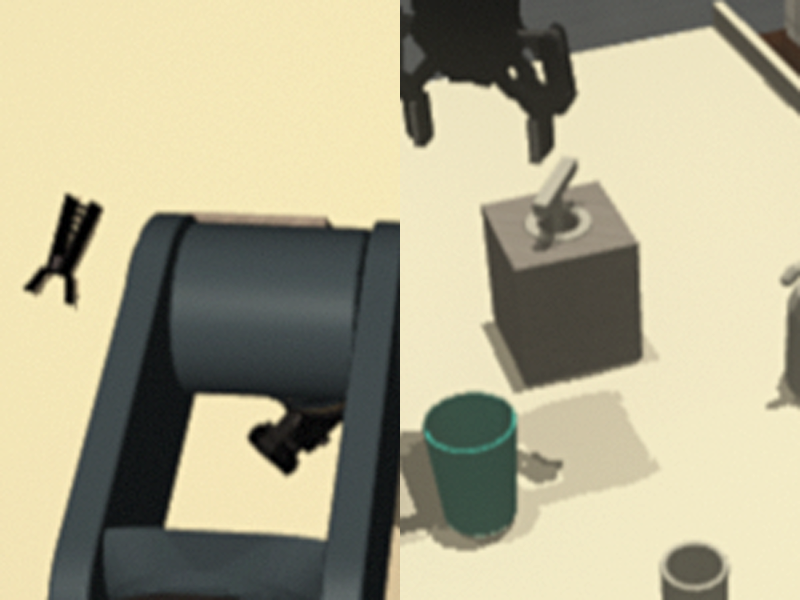

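```bash
python3 - <<'E'
from h import *
for z in(.170,.184): print(z,proj("side",[.5595,.2075,z]),"seen ~(273.5,178.5)")
from station import ticket; print(ticket.sign_off())
E
```

```text
0.17 [272.832  177.5767] seen ~(273.5,178.5)
0.184 [272.4418 172.2469] seen ~(273.5,178.5)
the job is handed in; nothing more can be done
None
```

The key is standing fully home on the valve stem, the valve has been turned clockwise onto its stop, and the job is handed in at about 32 s.

- **Seating:** I lowered the key in small steps and corrected its sideways position by feel. It met the bottom with about 1.5 N, at the height expected for fully home. After release, the bar in the side picture matched the fully-home height to about a pixel. A key resting on the shoulder would have shown it about 6 pixels higher.
- **Closing:** I turned the key about 2.3 rad clockwise. The reaction torque jumped from about 0.03 to 0.31 N m. I backed off and pushed again, and it read 0.35 N m at the same angle, so it is a hard stop. I then eased off about 0.06 rad, well inside the free play, before letting go.
- **Contact load:** The vertical contact and side forces measured stayed within about 3 N. The load between key and stem at the stop cannot be measured directly. I estimate 45–50 N in all, fairly close to the 60 N limit.
- **What disagreed:** While turning, the measured torque was about 0.03–0.05 N m, lower than the stated 0.07. The side camera also read a few millimetres off from the top camera at the shaft mouth, so I relied on feel there.
- **Bystanders:** In the last pictures the clip and cup stand undisturbed; the pump is only partly in view and the dish is not. I noticed no contact with any of them.

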